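# Set the flip stop and seat the profile against it

### The arm

A 6-joint arm with a two-finger parallel gripper is mounted at the origin on the work surface. World frame = base frame: x ahead of the robot, y to its left, z up, the work surface at z = 0. Lengths are in m, angles in rad, forces in N, time in s.
With the tool pointing down it reaches from about 0.35 to 0.975 m from the base axis. Payload 4.9 kg.
Tool frame: the origin (TCP) lies at the very end of the fingers, on their centre line; the grasp point (between the pads) lies 19 mm behind it; z points along the fingers, x is the direction in which the jaws open and shut, and the axes are right-handed (so a half turn about z gives the same grasp; the last joint's range is limited). The gripper opens to 85 mm and grips with 20 to 120 N. Pads are 22 mm wide; open, the fingers measure 114 mm over their backs; the gripper's body (76 mm by 85 mm) begins 54 mm behind the grasp point. The pads swing forward as they close: fully open they stand 13 mm farther back than shut.
Start: joints at [-1.336, 0.053, 1.613, -0, 1.476, -0.119], TCP at [0.217, -0.586, 0.231] pointing down, gripper open.
Joint ranges: [-3.01, 3.01], [-1.01, 2.22], [0.06, 2.58], [-1.02, 4.17], [0.09, 2.62], [-3.14, 3.14]. Speed limits (rad/s): [2.57, 2.57, 3.14, 3.14, 3.14, 3.14].

### API

Orientations are given as a unit quaternion [w, x, y, z].
In Python, from plant import manip, imaging gives the robot as it stands.
- The arm moves only by the shell command python3 -m pendant 'ROWS'. ROWS is JSON, a list that holds one entry, the list of rows, each a list of 7 numbers: the turn, a rotation vector about the world's x, y, z in units of pi rad (1.0 is pi rad), then the shift along the world's x, y, z in units of 250 mm (1.0 is 250 mm), then the opening, from 0 (shut) to 1 (fully open). In form: [[[ax, ay, az, tx, ty, tz, claw], ...]]. A call has 1 to 20 rows; each row shifts and turns the commanded pose from where the row before left it; what a row does not reach is not made up. A row lasts 1/8 s, in which the tool goes at most 62.5 mm and 10.7 degrees, less where a joint would pass 70% of its speed; a pose out of reach is approached as far as the arm can. A call with a number of a shift or a turn outside -1 to 1 is refused whole. A call with a gripper value outside its range is refused whole. The fingers move at their own pace and stop on an object; the grip force is fixed at half the most. Time passes only in rows, so rows that do not move let the fingers close. It gives the time, the measured TCP pose, the force and the opening at its end, in the units of the state.
- manip.state(): the state, without advancing time (a new reading comes with each control period).
- imaging.grab_frame(name): name is "scene" or "side" or "wrist"; returns a dict with "frame" (400x640x3 uint8, blue, green, red), "mtx" (3x3 intrinsics, pixels), "world_to_cam" (4x4, takes a point from world to camera coordinates). Camera axes: x right, y down, z forward; pixel columns grow to the right and rows downward; lengths in m; the calibration is good to about 2 mm. A picture is of the moment at which its call begins. There is no depth.
- manip.job_done(): hands the job in, once; it reports no verdict.
The state is a dict: "time": time; "joint_pos": joint angles; "joint_vel": joint speeds; "joint_efforts": joint torques, N m; "tool_pos": TCP position; "tool_rot": TCP orientation; "contact_force": force on the tool from outside, world axes, zero at the start; "ft_torque": the same for the moment, N m; "gripper_width": opening from 0.0 (shut) to 1.0 (fully open).
Only numpy, scipy, OpenCV 4.12 (cv2) and the standard library are available. Lean on these libraries where they do the work, as an engineer would, in place of code of your own. Each camera call takes 0.05 s, during which the arm holds its last target. There are 200 camera calls.

### The job

On the cut-off board, flip the stop's flag all the way down across the bed, then slide the long aluminium profile along the fence, lying flat against it, until it seats firmly on the rubber-tipped screw of the flag. Find the screw by feel and go gently: a solid push of about 8 newtons, never a shove. Leave the flag down and the profile flush with the fence and touching the screw, let go of everything, and do not disturb the other parts lying about.

Things in the scene. Friction and masses are not known exactly. Their poses are not given: they have to be found in the camera images.
- jig: Plywood cut-off board fixed to the bench, 200 (x) x 460 (y) x 18 mm; origin: centre of its underside; yaw varies. Its top is the bed. An aluminium fence stands on it along its y axis: front face (looking to -x) at board x = +50 mm, back face at +74 mm, top 34 mm above the bed. The dark saw line across the bed has no meaning here.
- stop: Black flip-stop holder fixed on the fence, 40 mm long in y; its place along the fence varies; same yaw as the board. Origin: on the fence's top face (52 mm above the bench), mid-fence (board x = +62 mm), in the flag's mid-plane. It reaches 28 mm above the fence; its clamp knob reaches 35 mm to +x. The setting is spoilt, and the job failed, by over 30 N from the robot or 20 N from the profile.
- hinge (a point): Point on the flag's hinge axis (parallel to the board's y) in the flag's mid-plane, 18 mm above the stop's origin. The flag is an L: an arm 8 mm thick, 16 mm wide, 92 mm long from this axis to the end of its thumb tab, and a blade 36 wide x 12 mm thick. Down, the arm lies level towards -x, 66 to 74 mm above the bench, and the blade hangs to 4 mm above the bed.
- screw_root (a point): Point on the flag's blade where the adjusting screw comes out; turns with the flag. With the flag down it is at board x = +30 mm, 33 mm above the bench, 6 mm to -y of the stop's origin, and the screw points to -y, towards the profile's end. The screw has a flat rubber tip of 14 mm diameter that stands out 4 to 24 mm from this point; how far differs each time and is not reported.
- flag (a joint): Angle of the flag about its hinge: 0 = fully down on its end stop, growing as it is lifted; 1.57 = arm straight up; 1.9 = leaning back over the fence (limit). Starts up, at 1.45 to 1.85. Friction in the hinge (about 0.12 N m) holds it wherever it is left; it must be pressed right down (below 0.04).
- flag_tab (a point): Centre of the flag's thumb tab, 82 mm from the hinge axis. The tab is 20 mm (along the arm) x 22 mm (along y) x 12 mm thick. Push it from behind (+x side) towards -x and then down.
- stock_center (a point): Centre of the long aluminium profile, 40 x 160 x 30 mm high (y along its length), 0.25 to 0.5 kg, loose on the bed in front of the fence, on the -y side of the flag, roughly along the fence. Flush with the fence its centre is at board x = +30 mm. It drags on the bed with about 1 to 3 N; on top of that at least 3 N must reach the screw for a moment (0.2 s), never over 20 N.
- offcut: Short offcut of the same profile, 40 x 45 x 30 mm, on the board; origin at centre of underside. Leave alone.
- bushing: White flanged bushing, 36 mm diameter, 26 mm tall, on the board; origin at centre of underside. Leave alone.
- bracket: Grey angle bracket, 60 x 90 x 53 mm, on the bench. Leave alone.
- caliper: Caliper, 200 mm long, lying on the bench. Leave alone.
- driver: Screwdriver lying on the bench. Leave alone.
- gear: White gear, 72 mm diameter, 23 mm tall, on the bench. Leave alone.
- vblock: Black U-shaped holder, 70 x 50 x 56 mm, on the bench. Leave alone.
Not all that is in view belongs to the job. There is more than one size of the part that bears stock_center; the job needs the smallest.

How it is judged:
On the way, in this order (a step that is already met when the one before it is completed fails the run):
1. the flag is fully down (value of joint flag below 0.04 rad), for 0.2 s.
2. the profile, lying along the fence, is pushed against the flag's screw with at least 3 N (contact force between stock and stop above 3 N and value of joint flag below 0.05 rad and angle between the y axis of stock_center and the y axis of jig, either way round below 0.06 rad), for 0.2 s.
At the end, for the whole second after the job is handed in: The flag is down (below 0.05 rad); the profile lies flat on the bed along the fence (within 0.025 rad and 2.5 mm of it), with its end within 1.5 mm of the screw's rubber tip, at rest (value of joint flag below 0.05 rad and angle between the y axis of stock_center and the y axis of jig, either way round below 0.025 rad and x of stock_center in the frame of jig above 0.0275 m and z of stock_center in the frame of jig below 0.036 m and angle between stock_center's own z axis and vertical below 0.05 rad and horizontal distance between stock_center and nose below 0.083 m and linear speed of stock below 0.01 m/s); the robot touches nothing.
It fails at once if the profile is shoved onto the flag with more than 20 N (contact force between stock and stop above 20 N).
It fails at once if the robot presses on the flag or its holder with more than 30 N (contact force between any of the fingers, the arm and stop above 30 N).
It fails at once if another part is moved by more than 20 mm (distance of any of offcut, bushing, bracket, caliper, driver, gear, vblock from where it was at the start of the episode above 0.02 m).
It also fails if it takes over 72 s, if anything falls off the work surface, if the arm or the gripper's body presses on something with over 40 N, if the wrist force passes 120 N, or if a joint passes its speed limit or range.

## Working session

There is one attempt and no reset: what is moved stays moved. The work goes in short steps, Python scripts to look and compute and a shell command to move; the robot and the scene stay as the last step left them, time stands still between calls to the robot, and variables do not carry over. Pictures are saved under pics/ and viewed, about 8 in all and at most 12, crops included, and the job is handed in when it is done.

```bash
mkdir -p pics; ls; python3 - <<'E'
from plant import manip, imaging
import cv2,numpy as np
print(manip.state())
for n in ("scene","side","wrist"):
    d=imaging.grab_frame(n); cv2.imwrite(f"pics/{n}0.png",d["frame"]); np.savez(f"pics/{n}0.npz",K=d["mtx"],T=d["world_to_cam"])
    T=d["world_to_cam"]; print(n,d["mtx"].tolist(),(-T[:3,:3].T@T[:3,3]).round(3),T[2,:3].round(3))
E
```

```text
pics
{'time': 0.0, 'joint_pos': array([-1.33601080e+00,  5.33636456e-02,  1.61426961e+00,  5.55330220e-06,
        1.47598729e+00, -1.19020908e-01]), 'joint_vel': array([-0.00095914,  0.00069294, -0.00071525, -0.00013156,  0.00029134,
        0.00142646]), 'joint_efforts': array([ 7.53320983e-04, -3.93677437e+01, -3.70177245e+01, -2.70373914e-05,
        6.78113473e-03,  1.37729538e-05]), 'tool_pos': array([ 0.2163913 , -0.58569537,  0.23007337]), 'tool_rot': array([-6.76353716e-04,  8.20508713e-01, -5.71633120e-01, -7.55404549e-04]), 'contact_force': array([0.24745963, 0.27397437, 0.16112997]), 'ft_torque': array([-0.07597074,  0.0191821 ,  0.04088287]), 'gripper_width': 0.9991142978366445}
scene [[447.00083624670305, 0.0, 317.92675798035305], [0.0, 447.00083624670305, 194.06039496682166], [0.0, 0.0, 1.0]] [ 0.994 -0.368  1.148] [-0.434  0.292 -0.852]
side [[478.31765368452943, 0.0, 314.4072116261128], [0.0, 478.31765368452943, 192.76066930535183], [0.0, 0.0, 1.0]] [0.078 1.037 1.048] [ 0.25  -0.699 -0.67 ]
wrist [[336.89375814688526, 0.0, 320.0688966702185], [0.0, 336.89375814688526, 199.26114684906472], [0.0, 0.0, 1.0]] [ 0.28  -0.565  0.372] [-0.248 -0.089 -0.965]
```

View pics/scene0.png

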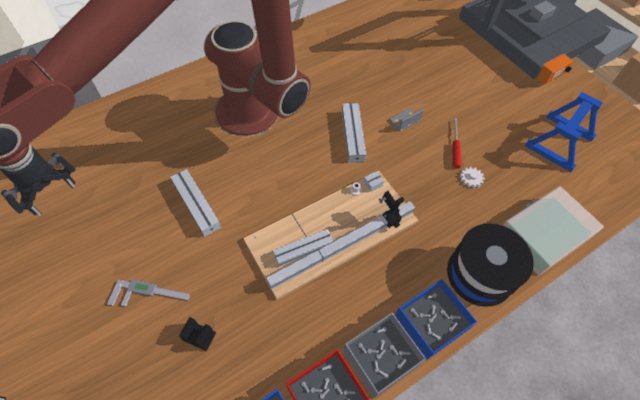

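View pics/side0.png

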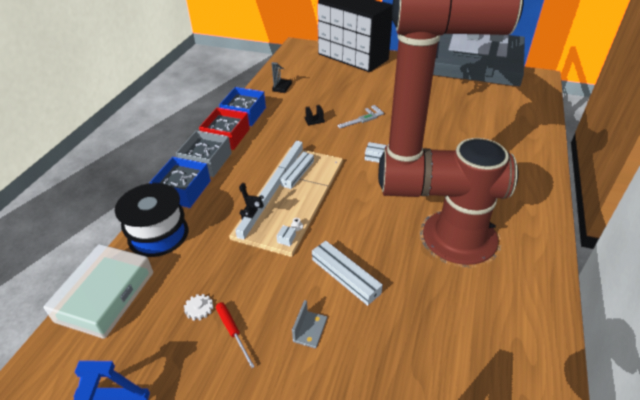

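The board is in scene at about (245,238)–(418,221), with the fence along its lower right side and the stop at (393,210). Three things could be the profile: A on the board at (303,246), B on the bench at (195,203) and C on the bench at (354,132). A looks smallest and is in front of the fence. The offcut is at (374,181) and the bushing at (356,187). I'll check this in a close crop.

```bash
python3 - <<'E'
import cv2,numpy as np
a=cv2.imread("pics/scene0.png")[160:305,230:425]; a=cv2.resize(a,None,fx=4,fy=4,interpolation=cv2.INTER_CUBIC)
cv2.imwrite("pics/crop1.png",a)
b=cv2.imread("pics/side0.png")[135:260,220:350]; b=cv2.resize(b,None,fx=4.7,fy=4.7,interpolation=cv2.INTER_CUBIC)
cv2.imwrite("pics/crop2.png",b)
E
```

```text
(no output)
```

View pics/crop1.png

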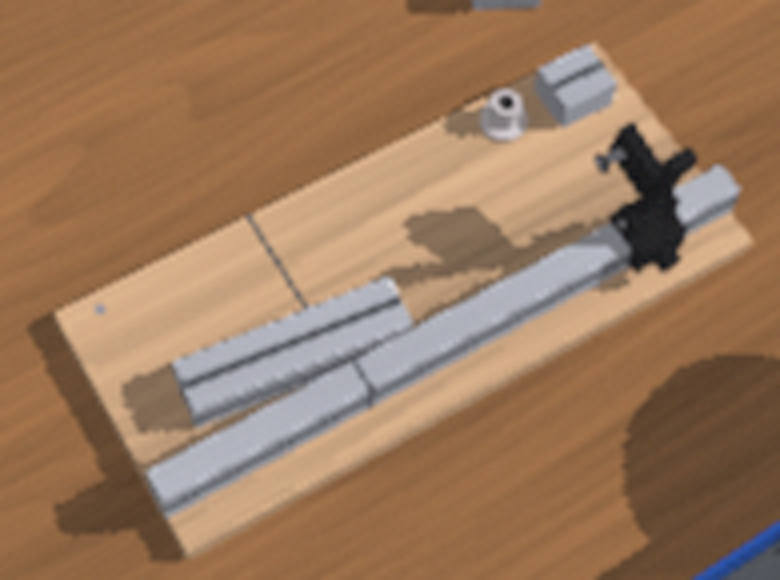

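View pics/crop2.png

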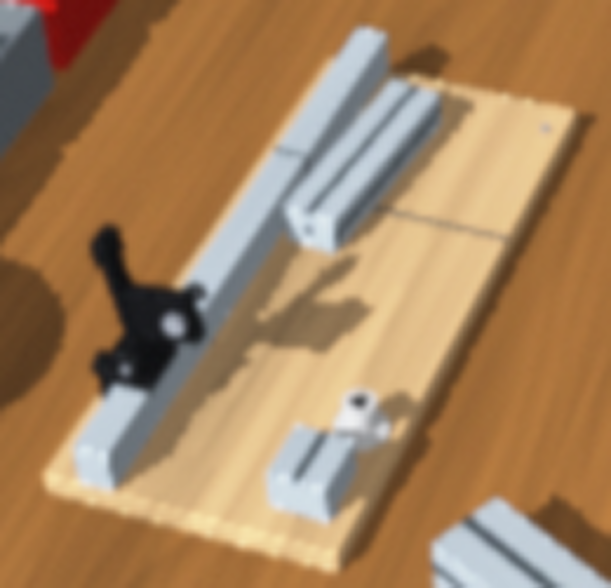

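A is the profile on the board: crop1 shows its top from (175,362) to (412,325). The tab points up at crop1 (690,155) / crop2 (107,235), and the blade with its screw points towards -x at (605,160). Next I'll fit the poses from both cameras.

```bash
cat > h.py <<'E'
import numpy as np
from scipy.optimize import least_squares
cal={n:np.load(f"pics/{n}0.npz") for n in("scene","side")}
def proj(P,K,T):
    c=np.atleast_2d(P)@T[:3,:3].T+T[:3,3]; p=c@K.T; return p[:,:2]/p[:,2:]
def c1(p): return "scene",(np.array(p)+.5)/4-.5+[230,160]
def c2(p): return "side",(np.array(p)+.5)/4.7-.5+[220,135]
def B(b,P):
    P=np.atleast_2d(P); c,s=np.cos(b[2]),np.sin(b[2]); R=np.array([[c,-s],[s,c]])
    return np.c_[P[:,:2]@R.T+b[:2],P[:,2]]
def res(obs,pts):
    return np.concatenate([proj(p,cal[o[0]]["K"],cal[o[0]]["T"])[0]-o[1] for o,p in zip(obs,pts)])
E
python3 - <<'E'
from h import *
obs=[c1((55,312)),c1((598,43)),c1((752,240)),c1((188,548)),c2((575,107)),c2((340,562)),c2((45,480)),c2((398,78))]
L=[(-.1,-.23),(-.1,.23),(.1,.23),(.1,-.23),(-.1,-.23),(-.1,.23),(.1,.23)]
L=[(x,y,.018) for x,y in L]
f=lambda b:res(obs[:7],B(b,L))
best=min((least_squares(f,[.6,-.1,y]) for y in np.arange(-3,3.1,.5)),key=lambda r:r.cost)
b=best.x; print("jig",b,np.degrees(b[2])); print(best.fun.reshape(-1,2).round(1).tolist())
# profile
po=[c1((175,362)),c1((388,280)),c1((412,325)),c1((192,412)),c2((437,93)),c2((398,80)),c2((285,205)),c2((335,222))]
S=[(-1,-1),(-1,1),(1,1),(1,-1),(-1,-1),(1,-1),(1,1),(-1,1)]
def g(p,full=False):
    q=[(sx*.02,sy*p[3]/2) for sx,sy in S]
    W=B(p[:3],[(x,y,.048) for x,y in q]); return res(po,W)
r=least_squares(g,[b[0],b[1],b[2],.16]); p=r.x
print("stock",p,r.fun.reshape(-1,2).round(1).tolist())
d=B([0,0,-b[2]],[[*(p[:2]-b[:2]),0]])[0]; print("stock in jig",d,"dyaw",p[2]-b[2])
to=[c1((690,155)),c2((107,235))]
h=lambda v:res(to,B(b,[(.062-.092*np.cos(v[1]),v[0],.07+.092*np.sin(v[1]))]*2))
r=least_squares(h,[.15,1.6]); print("stop y, q",r.x,r.fun.round(1))
np.savez("fit.npz",b=b,p=p,s=r.x)
print("stop world",B(b,[(.062,r.x[0],.052)]), "xdir",np.cos(b[2]),np.sin(b[2]))
for n,o in(("A",None),):
  pass
# bench profiles lengths z=.03
for a,c in(((175,173),(210,228)),((348,104),(356,155))):
    k=cal["scene"];
    def ray(u,z=.03):
        R=k["T"][:3,:3];C=-R.T@k["T"][:3,3];v=R.T@np.linalg.inv(k["K"])@[*u,1];return C+v*(z-C[2])/v[2]
    print("other length",np.linalg.norm(ray(a)-ray(c)))
E
```

```text
jig [ 0.53439157 -0.00845181 -0.03560567] -2.040054884556886
[[-0.3, -0.3], [-0.5, -1.0], [0.6, -0.7], [-0.1, 0.8], [0.3, 0.9], [-0.4, -0.7], [-0.6, -0.6]]
stock [ 0.54848214 -0.11380338 -0.1569968   0.15789305] [[-0.7, -0.3], [-0.2, -0.6], [-0.2, 0.2], [0.4, -0.1], [0.8, 0.2], [-1.2, -0.1], [-0.5, -0.1], [-0.4, -0.2]]
stock in jig [ 0.01783196 -0.1047832   0.        ] dyaw -0.12139112417853098
stop y, q [0.1557036  1.72581563] [-1.2 -0.1 -1.   0.9]
stop world [[0.60189503 0.14494602 0.052     ]] xdir 0.999366184931022 -0.03559815186795925
other length 0.22467168092078763
other length 0.21252098349117482
```

Geometry is consistent: board fit within 1 px, profile length 158 mm against 160 and the others at least 212 mm, so A is the right one. The stop is at jig y ≈ 0.156 and the flag at about 1.73 rad. I'll move behind the tab, shut the gripper and align the jaws with the jig x axis.

```bash
python3 -m pendant '[[[0,0,0.047,0.0974,0.162,0,0],[0,0,0.047,0.0974,0.162,0,0],[0,0,0.047,0.0974,0.162,0,0],[0,0,0.047,0.0974,0.162,0,0],[0,0,0.047,0.0974,0.162,0,0],[0,0,0.047,0.0974,0.162,0,0],[0,0,0.047,0.0974,0.162,0,0],[0,0,0.047,0.0974,0.162,0,0],[0,0,0,0.0974,0.162,0,0],[0,0,0,0.0974,0.162,0,0],[0,0,0,0.0974,0.162,0,0],[0,0,0,0.0974,0.162,0,0],[0,0,0,0.0974,0.162,0,0],[0,0,0,0.0974,0.162,0,0],[0,0,0,0.0974,0.162,0,0],[0,0,0,0.0974,0.162,0,0],[0,0,0,0.0974,0.162,0,0],[0,0,0,0.0974,0.162,0,0]]]'
cat >> h.py <<'E'
def st():
    from plant import manip
    from scipy.spatial.transform import Rotation as R
    s=manip.state(); b=np.load("fit.npz")["b"]; q=s["tool_rot"]; r=R.from_quat(q,scalar_first=True).as_matrix()
    t=s["tool_pos"]; j=B([0,0,-b[2]],[[t[0]-b[0],t[1]-b[1],t[2]]])[0]
    print("t",round(s["time"],2),"world",t.round(4),"jig",j.round(4),"yaw",round(np.degrees(np.arctan2(r[1,0],r[0,0])),2),"zax",r[:,2].round(3),"F",s["contact_force"].round(1),"w",round(s["gripper_width"],2))
    return s
def snap(name,out,box,f):
    from plant import imaging; import cv2
    d=imaging.grab_frame(name); np.savez(f"pics/{out}.npz",K=d["mtx"],T=d["world_to_cam"])
    x0,y0,x1,y1=box; a=cv2.resize(d["frame"][y0:y1,x0:x1],None,fx=f,fy=f,interpolation=cv2.INTER_CUBIC); cv2.imwrite(f"pics/{out}.png",a)
    return d
E
python3 -c "
from h import *
st(); snap('side','s1',(200,80,360,240),3.6)"
```

```text
time: 2.4
tool_pos: [0.6553, 0.1442, 0.2308]
tool_rot: [0.0, 1.0, -0.018, -0.0]
contact_force: [0.9, -0.8, 0.1]
gripper_width: 0.001
t 2.4 world [0.6553 0.1442 0.2308] jig [0.1154 0.1568 0.2308] yaw -2.04 zax [-0.001 -0.    -1.   ] F [ 0.9 -0.8  0.1] w 0.0
```

View pics/s1.png

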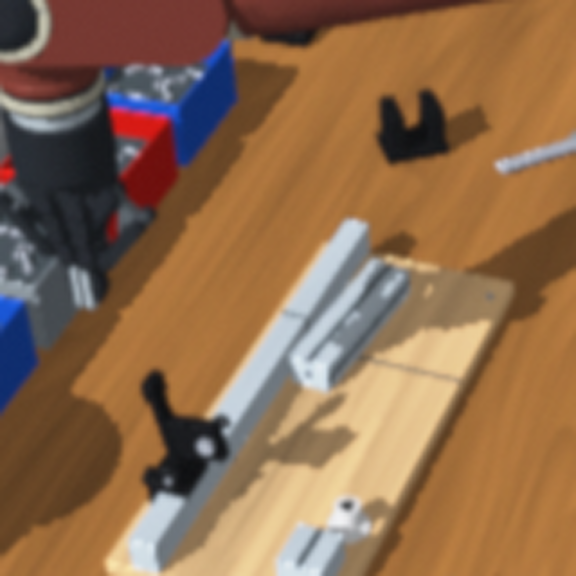

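The shut gripper is behind the tab (gripper tip at (85,300), tab at (153,385)). I'll lower it and push the flag over along its arc.

```bash
python3 -m pendant '[[[0,0,0,0,0,-0.0908,0],[0,0,0,0,0,-0.0908,0],[0,0,0,0,0,-0.0908,0],[0,0,0,0,0,-0.0908,0],[0,0,0,-0.0364,0.0013,0,0],[0,0,0,-0.0364,0.0013,0,0],[0,0,0,-0.0364,0.0013,0,0],[0,0,0,-0.0364,0.0013,0,0],[0,0,0,-0.0264,0.001,0.0035,0],[0,0,0,-0.0264,0.001,0.0035,0],[0,0,0,-0.0264,0.001,0.0035,0],[0,0,0,-0.0264,0.001,0.0035,0]]]'
python3 -c "
from h import *
st()"
python3 -m pendant '[[[0,0,0,-0.0239,0.0009,-0.0114,0],[0,0,0,-0.0239,0.0009,-0.0114,0],[0,0,0,-0.0239,0.0009,-0.0114,0],[0,0,0,-0.0239,0.0009,-0.0114,0]]]'
python3 -c "
from h import *
st();snap('side','s2',(200,80,360,240),3.6)"
```

```text
time: 3.95
tool_pos: [0.5916, 0.145, 0.1439]
tool_rot: [0.0, 1.0, -0.018, -0.0]
contact_force: [1.4, 0.5, 0.0]
gripper_width: -0.0
t 3.95 world [0.5916 0.145  0.1439] jig [0.0517 0.1554 0.1439] yaw -2.05 zax [-0. -0. -1.] F [1.4 0.5 0. ] w -0.0
time: 4.45
tool_pos: [0.5677, 0.1459, 0.1321]
tool_rot: [0.0, 1.0, -0.018, -0.0]
contact_force: [0.7, -0.6, 0.1]
gripper_width: -0.004
t 4.45 world [0.5677 0.1459 0.1321] jig [0.0278 0.1555 0.1321] yaw -2.05 zax [-0. -0. -1.] F [ 0.7 -0.6  0.1] w -0.0
```

View pics/s2.png

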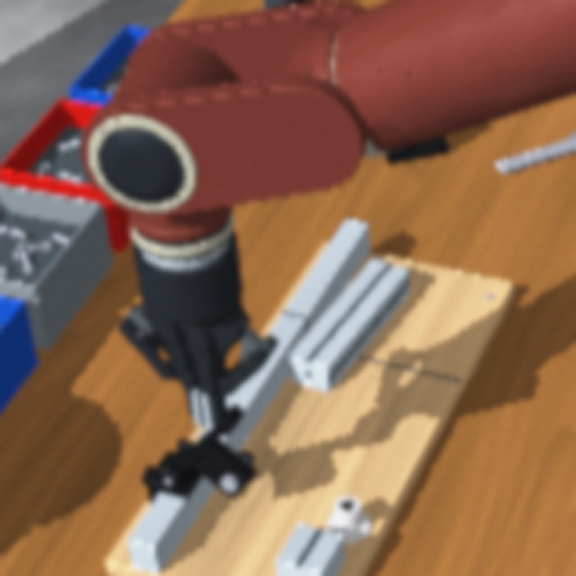

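The flag is about half way over, with its tab at (228,418) just ahead of the fingertip and the blade swinging down at (230,480). I'll continue the arc.

```bash
python3 -m pendant '[[[0,0,0,-0.0192,0.0007,-0.0186,0],[0,0,0,-0.0192,0.0007,-0.0186,0],[0,0,0,-0.0192,0.0007,-0.0186,0],[0,0,0,-0.0192,0.0007,-0.0186,0],[0,0,0,-0.0207,0.0007,-0.022,0],[0,0,0,-0.0207,0.0007,-0.022,0],[0,0,0,-0.0207,0.0007,-0.022,0],[0,0,0,-0.008,0.0003,-0.018,0],[0,0,0,-0.008,0.0003,-0.018,0],[0,0,0,-0.008,0.0003,-0.018,0],[0,0,0,-0.012,0.0004,-0.009,0]]]'
python3 -m pendant '[[[0,0,0,-0.012,0.0004,-0.006,0],[0,0,0,0,0,-0.004,0],[0,0,0,0,0,-0.004,0]]]'
python3 -c "
from h import *
st()"
```

```text
time: 5.88
tool_pos: [0.5241, 0.1475, 0.0814]
tool_rot: [0.0, 1.0, -0.018, -0.0]
contact_force: [0.4, 0.3, 1.3]
gripper_width: 0.0
time: 6.25
tool_pos: [0.5211, 0.1476, 0.0781]
tool_rot: [0.0, 1.0, -0.018, -0.0]
contact_force: [-0.5, -0.7, 1.1]
gripper_width: 0.001
t 6.25 world [0.5211 0.1476 0.0781] jig [-0.0189  0.1555  0.0781] yaw -2.05 zax [-0.001  0.    -1.   ] F [-0.5 -0.7  1.1] w 0.0
```

```bash
python3 -m pendant '[[[0,0,0,0,0,-0.003,0],[0,0,0,0,0,-0.003,0],[0,0,0,0,0,0,0]]]'
python3 -m pendant '[[[0,0,0,0,0,-0.002,0],[0,0,0,0,0,0,0]]]'
python3 -m pendant '[[[0,0,0,0,0,-0.002,0],[0,0,0,0,0,0,0]]]'
```

```text
time: 6.62
tool_pos: [0.5214, 0.1476, 0.0766]
tool_rot: [0.0, 1.0, -0.018, 0.0]
contact_force: [0.8, -0.8, 0.2]
gripper_width: 0.001
time: 6.88
tool_pos: [0.5214, 0.1476, 0.0762]
tool_rot: [-0.0, 1.0, -0.018, 0.0]
contact_force: [-0.3, 0.3, 1.0]
gripper_width: 0.001
time: 7.12
tool_pos: [0.5215, 0.1476, 0.076]
tool_rot: [0.0, 1.0, -0.018, 0.0]
contact_force: [-1.1, -1.1, 2.5]
gripper_width: -0.0
```

```bash
python3 -m pendant '[[[0,0,0,0,0,-0.002,0],[0,0,0,0,0,0,0]]]'
python3 -m pendant '[[[0,0,0,0,0,-0.002,0],[0,0,0,0,0,0,0],[0,0,0,0,0,0,0]]]'
```

```text
time: 7.38
tool_pos: [0.5215, 0.1476, 0.0759]
tool_rot: [0.0, 1.0, -0.018, -0.0]
contact_force: [-2.9, -0.1, 5.6]
gripper_width: -0.001
time: 7.75
tool_pos: [0.5215, 0.1476, 0.0758]
tool_rot: [0.0, 1.0, -0.018, -0.0]
contact_force: [-3.8, -1.2, 7.2]
gripper_width: 0.001
```

The flag has hit its end stop: z stays at 0.0758 (expected 0.076) while the force rises to 7–8 N. Now I'll lift, fly to the -x side of the profile and look.

```bash
python3 -m pendant '[[[0,0,0,0,0,0.11,0],[0,0,0,0,0,0.11,0],[0,0,0,-0.0242,-0.193,0,0],[0,0,0,-0.0242,-0.193,0,0],[0,0,0,-0.0242,-0.193,0,0],[0,0,0,-0.0242,-0.193,0,0],[0,0,0,-0.0242,-0.193,0,0],[0,0,0,-0.0242,-0.193,0,0]]]'
python3 -c "
from h import *
st();snap('scene','s3',(250,165,425,300),4.5)"
```

```text
time: 8.75
tool_pos: [0.4847, -0.1435, 0.1295]
tool_rot: [0.0, 1.0, -0.018, 0.0]
contact_force: [0.3, -0.5, 0.5]
gripper_width: 0.003
t 8.75 world [ 0.4847 -0.1435  0.1295] jig [-0.0448 -0.1367  0.1295] yaw -2.05 zax [ 0.001 -0.    -1.   ] F [ 0.3 -0.5  0.5] w 0.0
```

View pics/s3.png

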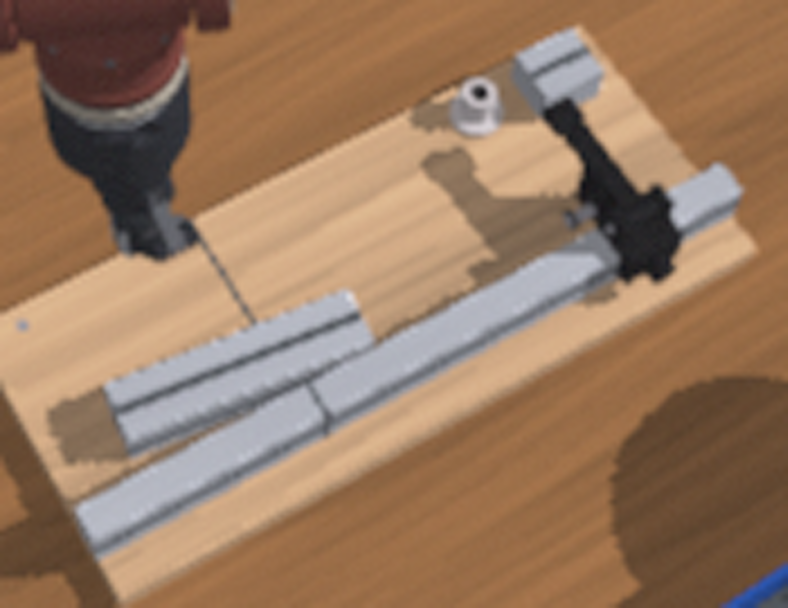

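The flag is down: the arm lies level towards -x at (600,160), the screw tip is at (570,218), and the profile and the other parts are undisturbed. I'll estimate the tip position, lower beside the profile and push its rear end to the fence.

```bash
python3 - <<'E'
from h import *
b=np.load("fit.npz")["b"];k=np.load("pics/s3.npz")
for n,u,z in(("tip",(569,218),.033),("stockend-x",(350,290),.048),("stockend+x",(372,345),.048)):
    u=np.array(u)/4.5+[250,165];R=k["T"][:3,:3];C=-R.T@k["T"][:3,3];v=R.T@np.linalg.inv(k["K"])@[*u,1];P=C+v*(z-C[2])/v[2]
    print(n,B([0,0,-b[2]],[[P[0]-b[0],P[1]-b[1],z]])[0].round(4))
E
python3 -m pendant '[[[0,0,0,0,0,-0.1035,0],[0,0,0,0,0,-0.1035,0],[0,0,0,0,0,-0.1035,0],[0,0,0,0,0,-0.1035,0],[0,0,0,0.024,-0.0009,0,0],[0,0,0,0.024,-0.0009,0,0],[0,0,0,0.012,-0.0004,0,0],[0,0,0,0.012,-0.0004,0,0]]]'
python3 -m pendant '[[[0,0,0,0.012,-0.0004,0,0],[0,0,0,0.012,-0.0004,0,0],[0,0,0,0.012,-0.0004,0,0],[0,0,0,0.012,-0.0004,0,0]]]'
python3 -c "
from h import *
st()"
```

```text
tip [0.0306 0.1297 0.033 ]
stockend-x [ 0.0107 -0.0214  0.048 ]
stockend+x [ 0.049  -0.0292  0.048 ]
time: 9.8
tool_pos: [0.5042, -0.1429, 0.0274]
tool_rot: [0.0, 1.0, -0.018, 0.001]
contact_force: [-0.1, -0.4, -0.1]
gripper_width: -0.001
time: 10.3
tool_pos: [0.515, -0.143, 0.0262]
tool_rot: [0.0, 1.0, -0.018, -0.0]
contact_force: [-2.7, -0.2, 1.9]
gripper_width: -0.003
t 10.3 world [ 0.515  -0.143   0.0262] jig [-0.0146 -0.1352  0.0262] yaw -2.05 zax [-0.001 -0.    -1.   ] F [-2.7 -0.2  1.9] w -0.0
```

```bash
python3 -m pendant '[[[0,0,0,0.01,-0.0004,0,0],[0,0,0,0.01,-0.0004,0,0],[0,0,0,0.01,-0.0004,0,0],[0,0,0,0.01,-0.0004,0,0]]]'
python3 -m pendant '[[[0,0,0,0.006,-0.0002,0,0],[0,0,0,0.006,-0.0002,0,0],[0,0,0,0.004,-0.0001,0,0]]]'
python3 -c "
from h import *
st()"
```

```text
time: 10.8
tool_pos: [0.5252, -0.1434, 0.0262]
tool_rot: [-0.0, 1.0, -0.018, -0.0]
contact_force: [-2.4, 0.7, 1.7]
gripper_width: -0.003
time: 11.18
tool_pos: [0.5265, -0.1429, 0.0262]
tool_rot: [-0.001, 1.0, -0.018, -0.004]
contact_force: [-15.5, 1.8, 12.4]
gripper_width: 0.002
t 11.18 world [ 0.5265 -0.1429  0.0262] jig [-0.0031 -0.1346  0.0262] yaw -2.01 zax [-0.008  0.002 -1.   ] F [-15.5   1.8  12.4] w 0.0
```

The profile is flush: motion stopped at jig x -0.003 and the force rose to 15 N against the fence. I'll back off and go round behind its -y end.

```bash
python3 -m pendant '[[[0,0,0,-0.044,0.0015,0,0],[0,0,0,-0.044,0.0015,0,0],[0,0,0,0,0,0.128,0],[0,0,0,0,0,0.128,0],[0,0,0,0.0454,-0.102,0,0],[0,0,0,0.0454,-0.102,0,0],[0,0,0,0.0454,-0.102,0,0],[0,0,0,0.0454,-0.102,0,0],[0,0,0,0,0,0,0]]]'
python3 -c "
from h import *
st();snap('scene','s4',(240,165,425,300),4.3)"
```

```text
time: 12.3
tool_pos: [0.5528, -0.246, 0.0904]
tool_rot: [0.0, 1.0, -0.019, 0.001]
contact_force: [0.4, -0.3, 0.2]
gripper_width: 0.003
t 12.3 world [ 0.5528 -0.246   0.0904] jig [ 0.0268 -0.2368  0.0904] yaw -2.16 zax [ 0.001 -0.    -1.   ] F [ 0.4 -0.3  0.2] w 0.0
```

View pics/s4.png

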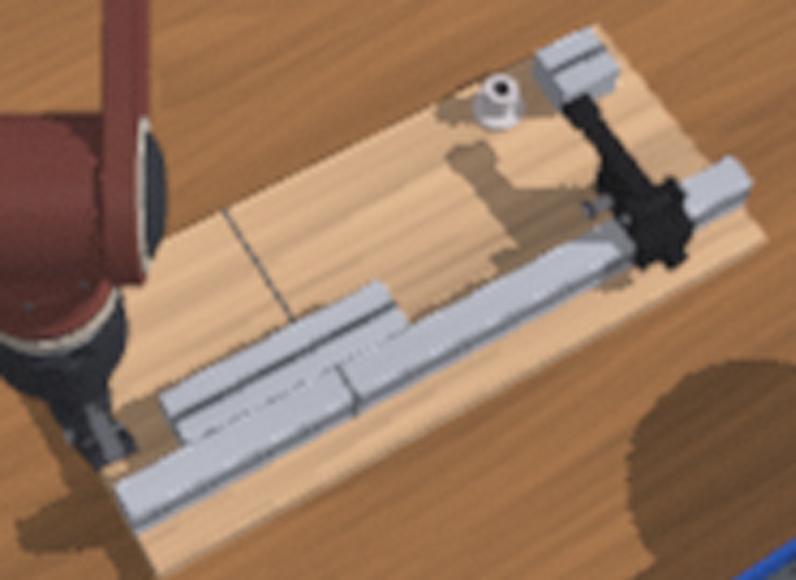

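The profile is flush with the fence, its rear end at (170,415), and the gripper is clear behind it. I'll descend and push slowly along +y, with a slight drift towards the fence.

```bash
python3 -m pendant '[[[0,0,0,-0.006,0,-0.08,0],[0,0,0,-0.006,0,-0.08,0],[0,0,0,0,0,-0.08,0],[0,0,0,0.0013,0.036,0,0],[0,0,0,0.0013,0.036,0,0],[0,0,0,0.0013,0.036,0,0],[0,0,0,0.0008,0.016,0,0],[0,0,0,0.0008,0.016,0,0],[0,0,0,0.0008,0.016,0,0]]]'
python3 -c "
from h import *
st()"
python3 -m pendant '[[[0,0,0,0.001,0.016,0,0],[0,0,0,0.001,0.016,0,0],[0,0,0,0.001,0.016,0,0],[0,0,0,0.001,0.016,0,0]]]'
python3 -c "
from h import *
st()"
```

```text
time: 13.48
tool_pos: [0.5512, -0.2056, 0.0305]
tool_rot: [0.0, 1.0, -0.018, 0.0]
contact_force: [-0.3, 0.1, -0.8]
gripper_width: -0.0
t 13.47 world [ 0.5512 -0.2056  0.0305] jig [ 0.0239 -0.1964  0.0305] yaw -2.05 zax [ 0. -0. -1.] F [-0.3  0.1 -0.8] w -0.0
time: 13.98
tool_pos: [0.5518, -0.19, 0.0303]
tool_rot: [0.0, 1.0, -0.018, -0.0]
contact_force: [-2.8, -4.0, 0.7]
gripper_width: -0.004
t 13.97 world [ 0.5518 -0.19    0.0303] jig [ 0.0239 -0.1808  0.0303] yaw -2.05 zax [-0.001 -0.001 -1.   ] F [-2.8 -4.   0.7] w -0.0
```

```bash
python3 -m pendant '[[[0,0,0,0.0008,0.02,0,0],[0,0,0,0.0008,0.02,0,0],[0,0,0,0.0008,0.02,0,0],[0,0,0,0.0008,0.02,0,0],[0,0,0,0.0008,0.02,0,0],[0,0,0,0.0008,0.02,0,0],[0,0,0,0.0008,0.02,0,0],[0,0,0,0.0008,0.02,0,0],[0,0,0,0.0008,0.02,0,0],[0,0,0,0.0008,0.02,0,0]]]'
python3 -c "
from h import *
st()"
python3 -m pendant '[[[0,0,0,0.0008,0.02,0,0],[0,0,0,0.0008,0.02,0,0],[0,0,0,0.0008,0.02,0,0],[0,0,0,0.0008,0.02,0,0],[0,0,0,0.0008,0.02,0,0],[0,0,0,0.0008,0.02,0,0],[0,0,0,0.0008,0.02,0,0],[0,0,0,0.0008,0.02,0,0],[0,0,0,0.0008,0.02,0,0],[0,0,0,0.0008,0.02,0,0]]]'
python3 -c "
from h import *
st();snap('scene','s5',(290,165,425,270),5.6)"
```

```text
time: 15.22
tool_pos: [0.5538, -0.1397, 0.0303]
tool_rot: [0.0, 1.0, -0.018, -0.0]
contact_force: [-3.0, -4.9, 1.6]
gripper_width: -0.002
t 15.22 world [ 0.5538 -0.1397  0.0303] jig [ 0.024  -0.1304  0.0303] yaw -2.04 zax [-0.001 -0.001 -1.   ] F [-3.  -4.9  1.6] w -0.0
time: 16.48
tool_pos: [0.5556, -0.0897, 0.0303]
tool_rot: [0.0, 1.0, -0.018, -0.001]
contact_force: [-2.6, -4.3, 1.6]
gripper_width: -0.005
t 16.48 world [ 0.5556 -0.0897  0.0303] jig [ 0.0241 -0.0804  0.0303] yaw -2.04 zax [-0.001 -0.001 -1.   ] F [-2.6 -4.3  1.6] w -0.0
```

View pics/s5.png

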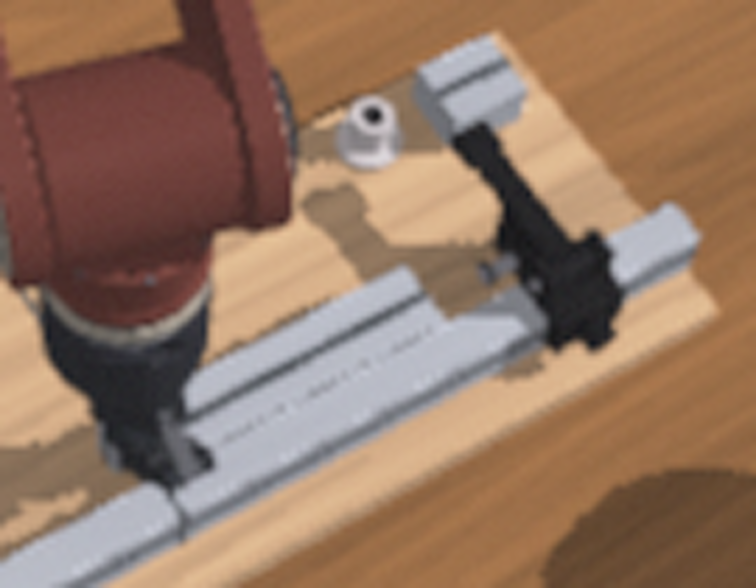

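The profile is flush and moving well. Its end's -x corner is at (405,270) and the screw tip at (485,271). Next the remaining gap.

```bash
python3 - <<'E'
from h import *
b=np.load("fit.npz")["b"];k=np.load("pics/s5.npz")
for n,u,z in(("tip",(484,271),.033),("end-x",(405,268),.048),("end+x",(445,317),.048)):
    u=np.array(u)/5.6+[290,165];R=k["T"][:3,:3];C=-R.T@k["T"][:3,3];v=R.T@np.linalg.inv(k["K"])@[*u,1];P=C+v*(z-C[2])/v[2]
    print(n,B([0,0,-b[2]],[[P[0]-b[0],P[1]-b[1],z]])[0].round(4))
E
python3 -m pendant '[[[0,0,0,0.0005,0.014,0,0],[0,0,0,0.0005,0.014,0,0],[0,0,0,0.0005,0.014,0,0],[0,0,0,0.0005,0.014,0,0],[0,0,0,0.0004,0.01,0,0],[0,0,0,0.0004,0.01,0,0],[0,0,0,0.0004,0.01,0,0],[0,0,0,0.0004,0.01,0,0]]]'
python3 -c "
from h import *
st()"
```

```text
tip [0.0305 0.1298 0.033 ]
end-x [0.015  0.0899 0.048 ]
end+x [0.0483 0.0917 0.048 ]
time: 17.52
tool_pos: [0.5567, -0.0658, 0.0302]
tool_rot: [0.0, 1.0, -0.018, -0.0]
contact_force: [-2.5, -3.1, 2.4]
gripper_width: -0.001
t 17.52 world [ 0.5567 -0.0658  0.0302] jig [ 0.0243 -0.0565  0.0302] yaw -2.05 zax [-0.001 -0.    -1.   ] F [-2.5 -3.1  2.4] w -0.0
```

```bash
python3 -m pendant '[[[0,0,0,0.0003,0.008,0,0],[0,0,0,0.0003,0.008,0,0],[0,0,0,0.0003,0.008,0,0],[0,0,0,0.0003,0.008,0,0]]]'
python3 -m pendant '[[[0,0,0,0.0001,0.003,0,0],[0,0,0,0.0001,0.003,0,0],[0,0,0,0.0001,0.003,0,0],[0,0,0,0.0001,0.003,0,0]]]'
python3 -m pendant '[[[0,0,0,0.0001,0.003,0,0],[0,0,0,0.0001,0.003,0,0],[0,0,0,0.0001,0.003,0,0]]]'
```

```text
time: 18.02
tool_pos: [0.557, -0.0577, 0.0302]
tool_rot: [0.0, 1.0, -0.018, -0.0]
contact_force: [-3.5, -4.2, 1.4]
gripper_width: 0.002
time: 18.52
tool_pos: [0.5571, -0.0548, 0.0302]
tool_rot: [0.0, 1.0, -0.018, -0.0]
contact_force: [-3.2, -4.6, 2.1]
gripper_width: 0.001
time: 18.9
tool_pos: [0.5572, -0.0525, 0.0302]
tool_rot: [0.0, 1.0, -0.018, -0.0]
contact_force: [-3.9, -4.1, 1.1]
gripper_width: 0.002
```

```bash
python3 -m pendant '[[[0,0,0,0.0001,0.002,0,0],[0,0,0,0.0001,0.002,0,0],[0,0,0,0.0001,0.002,0,0]]]'
python3 -m pendant '[[[0,0,0,0.0001,0.002,0,0],[0,0,0,0.0001,0.002,0,0],[0,0,0,0,0,0,0]]]'
```

```text
time: 19.27
tool_pos: [0.5572, -0.0524, 0.0302]
tool_rot: [0.002, 1.0, -0.018, -0.0]
contact_force: [-4.0, -9.8, 1.7]
gripper_width: -0.004
time: 19.65
tool_pos: [0.5572, -0.0524, 0.0303]
tool_rot: [0.003, 1.0, -0.018, -0.0]
contact_force: [-3.0, -12.7, 1.5]
gripper_width: 0.001
```

```bash
python3 -m pendant '[[[0,0,0,0.0001,0.002,0,0],[0,0,0,0.0001,0.002,0,0]]]'
```

```text
time: 19.9
tool_pos: [0.5573, -0.0523, 0.0303]
tool_rot: [0.004, 1.0, -0.017, -0.0]
contact_force: [-5.5, -16.9, 0.4]
gripper_width: -0.004
```

Contact felt: motion stopped at jig y ≈ -0.043 (predicted -0.041), and the force rose from about 4 N of drag to 12.7 N held, then 16.9 N. That puts about 8, then 12 N, on the screw. I'll back off gently, lift away and check.

```bash
python3 -m pendant '[[[0,0,0,0,-0.004,0,0],[0,0,0,0,-0.004,0,0],[0,0,0,0,-0.004,0,0],[0,0,0,-0.0002,-0.006,0,0],[0,0,0,-0.0006,-0.02,0,0],[0,0,0,-0.001,-0.04,0,0],[0,0,0,0,-0.04,0,0],[0,0,0,0,0,0.15,0],[0,0,0,0,0,0.15,0],[0,0,0,0,-0.1,0.15,0],[0,0,0,-0.1,-0.2,0.1,0],[0,0,0,-0.1,-0.2,0,0],[0,0,0,-0.1,-0.2,0,0],[0,0,0,-0.1,-0.2,0,0],[0,0,0,0,0,0,0]]]'
python3 -c "
from h import *
st();snap('scene','s6',(290,165,425,270),5.6);snap('side','s7',(225,130,345,255),4.6)"
```

```text
time: 21.78
tool_pos: [0.4555, -0.3068, 0.1679]
tool_rot: [0.0, 1.0, -0.021, 0.0]
contact_force: [1.3, 0.6, -0.1]
gripper_width: 0.0
t 21.77 world [ 0.4555 -0.3068  0.1679] jig [-0.0683 -0.301   0.1679] yaw -2.39 zax [ 0.    -0.001 -1.   ] F [ 1.3  0.6 -0.1] w 0.0
```

View pics/s6.png

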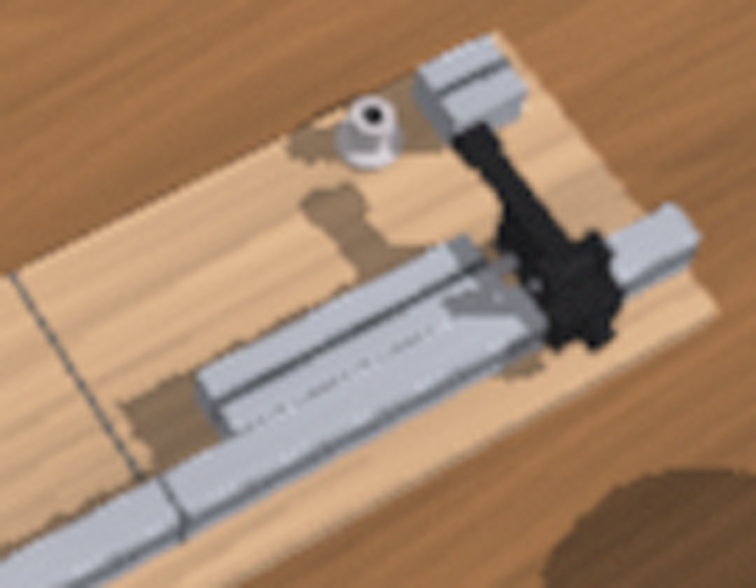

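View pics/s7.png

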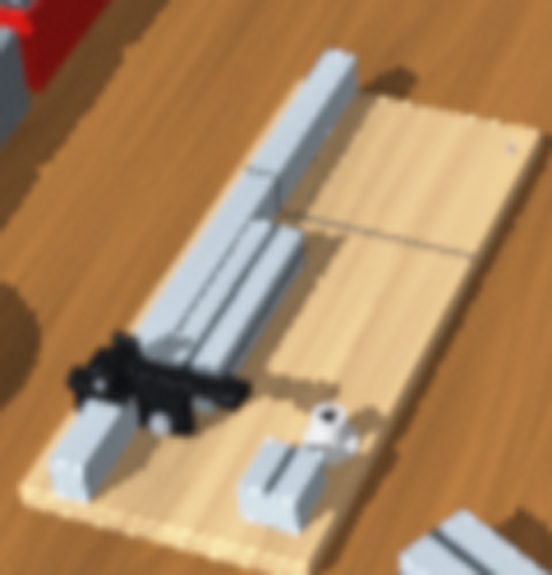

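The flag is down with the profile's end (470,245) at the screw under the blade. The other parts are where they were. Last, a numeric check that it is flush and seated.

```bash
python3 - <<'E'
from h import *
b=np.load("fit.npz")["b"]
def jp(f,u,z,s,o):
    k=np.load(f"pics/{f}.npz");u=(np.array(u)+.5)/s-.5+o;R=k["T"][:3,:3];C=-R.T@k["T"][:3,3];v=R.T@np.linalg.inv(k["K"])@[*u,1];P=C+v*(z-C[2])/v[2]
    return B([0,0,-b[2]],[[P[0]-b[0],P[1]-b[1],z]])[0].round(4)
for n,u in(("rear-x",(197,380)),("front-x",(458,236))): print("scene",n,jp("s6",u,.048,5.6,[290,165]))
for n,u in(("rear-x",(303,234)),("rear+x",(258,219))): print("side",n,jp("s7",u,.048,4.6,[225,130]))
# the same edge when pressed flush (s4) for reference, and subpixel groove line slope vs fence edge slope
for n,u in(("rear-x s4",(162,400)),("front-x s4",(380,282))): print(n,jp("s4",u,.048,4.3,[240,165]))
E
```

```text
scene rear-x [ 0.0144 -0.0333  0.048 ]
scene front-x [0.0113 0.1233 0.048 ]
side rear-x [ 0.0099 -0.0294  0.048 ]
side rear+x [ 0.0462 -0.034   0.048 ]
rear-x s4 [ 0.0148 -0.1806  0.048 ]
front-x s4 [ 0.0129 -0.0221  0.048 ]
```

```bash
python3 -c "
from plant import manip
print(manip.job_done())"
```

```text
the job is handed in; nothing more can be done
None
```

The flag is down, the profile is seated on the screw against the fence, and the job was handed in at about 22 s. The hand-in gave no verdict.

- **Flag:** I pushed the tab over from behind and pressed it onto its end stop. It stopped at z = 0.0758 m (0.076 expected) under 7–8 N.
- **Profile:** I used the 160 mm one on the board. I pressed it flush to the fence from the -x side at about 15 N, then slid it along by its end with about 4 N of drag.
- **Screw:** It was felt within about 2 mm of where the picture put it. The wrist read 12.7 N, then 16.9 N, so about 8 N and briefly 12 N reached the screw. That is above the 8 N you asked for, but under the 20 N limit.

**Last checks:** The flag was level, the other parts looked undisturbed and the gripper was clear.
- **Along the fence:** the profile's end was at jig y of about 0.123–0.131 m, with the tip at 0.130 m, as the contact also showed.
- **Flushness:** the two cameras differed by about 4 mm on the rear edge (x = 0.0144 and 0.0099 m, flush being 0.010 m). This matches the earlier picture taken just after it was pressed flush, so I put it down to pixel-picking error. I did not nudge it against the fence again.

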